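# Number an incense box on the sprung marker and hold it there

## Task

Set the numbering jig to the next number: swing its sprung lever all the way to its stop and let it spring back by itself. Then stand the tall wooden box lengthwise between the jig's guides and press its end squarely against the sprung plunger until the box is hard up against the two steel stops. Finish while holding it pressed there in the gripper (do not let go), with the lever back at rest and the other things on the counter left where they are.

Things in the scene. Friction and masses are not known exactly. Their poses are not given: they have to be found in the camera images.
- jig: Numbering jig, fixed: dark steel base plate 210 x 100 x 6 mm, grey housing (90 x 100 mm, top 70 mm above the counter) on its far half, front face at x = 50 mm. Origin on the counter under where the centre of the fully pressed box lies; x along the guides towards the housing (pressing direction), z up.
- bed (a point): Top of the jig's bed where the box stands (6 mm above the counter, at the jig origin's x, y; axes as the jig). Two aluminium guide bars along x lie either side, 54 mm apart inside, 7 mm wide, tops 15 mm above the counter, from x = -65 to +30 mm. The way in is open from above and from -x.
- plunger (a joint): Travel of the round steel plunger (16 mm across, axis 36 mm above the counter, along jig x) in m: 0 = fully out, its flat tip 14 mm in front of the stop faces; 0.014 when a box lies on the stops. Sprung outwards: about 4 N when out, 10 N at the stops; it pushes the box back when the box is let go.
- plunger_tip (a point): Centre of the plunger's flat tip face.
- advance (a joint): Angle in rad of the sprung lever on top of the housing: 0 = at rest, 1.05 = at its stop. It turns about an upright hinge, clockwise seen from above, so the post moves towards jig -x. The spring takes about 1.5 N at the post at rest, 5.6 N at the stop, and swings it back when let go.
- post (a point): Centre of the grip part of the lever's upright round black post (12 mm diameter, smooth, clear of the lever arm from 82 to 130 mm above the counter; this point is 112 mm above the counter). It moves with the lever, on a circle of 65 mm radius about point lever_hinge.
- lever_hinge (a point): Point on the lever's upright hinge axis, level with post, fixed to the jig at jig x = 90, y = -25 mm; axes as the jig. At rest the lever arm points 60 degrees to the -y side of jig x; at the stop, 120 degrees.
- box_center (a point): Centre of the tall wooden box to be numbered: solid, brown wood with a dark seam near its top, 60 mm long (its x), 44 mm wide (its y), 64 mm high (z up), 0.14 to 0.28 kg, standing upright on the counter. Either end may face the plunger. Standing on the jig's bed its centre is 38 mm above the counter.
- jar: Bystander: amber glass jar with brass cap, 66 mm diameter, 110 mm high. Origin at the centre of its underside.
- low_box: Bystander: low square wooden box 56 x 56 x 34 mm high with a 10 mm brass knob on top. Origin at the centre of its underside.
- flask: Bystander: slim amber flask, 36 mm diameter, 100 mm high. Origin at the centre of its underside.
- flask2: Bystander: slim clear flask, 36 mm diameter, 100 mm high. Origin at the centre of its underside.
- weight: Bystander: brass weight, 48 mm diameter, 53 mm high. Origin at the centre of its underside.
- burner: Bystander: white ceramic burner, 84 mm across, 75 mm high. Origin at the centre of its underside.
- carton: Bystander: cardboard carton 120 x 90 x 70 mm high. Origin at the centre of its underside.
- box: The same tall wooden box; origin at the centre of its underside, axes as at box_center.
- stops (a point): The two upright steel stop bars in front of the housing, either side of the plunger: each 8 mm wide, at y = +-17 mm, 8 to 58 mm above the counter, flat faces towards -x, 30 mm ahead of the jig origin. This origin: midway between them on the plane of the faces, 36 mm above the counter; axes as the jig.
There are look-alikes about, which are no part of the job. Leave any green or pink look-alike of the box alone.

How it is judged:
By the outcome, as a careful person would: the job done as asked, in the order asked, and still so for the second after the job is handed in, while the arm keeps its last pose, push and grip.
It also fails if it takes over 64 s, if anything falls off the work surface, if the arm or the gripper's body presses on something with over 40 N, if the wrist force passes 120 N, or if a joint passes its speed limit or range.

## Robot

A 7-joint arm with a two-finger parallel gripper is mounted at the origin on the work surface. World frame = base frame: x ahead of the robot, y to its left, z up, the work surface at z = 0. Lengths are in mm, angles in rad, forces in N, time in s.
With the tool pointing down it reaches from about 350 to 900 mm from the base axis. Payload 8.1 kg.
Tool frame: the origin (TCP) lies at the very end of the fingers, on their centre line; the grasp point (between the pads) lies 19 mm behind it; z points along the fingers, y is the direction in which the jaws open and shut (so a half turn about z gives the same grasp; the last joint's range is limited). The gripper opens to 85 mm and grips with 20 to 120 N. Pads are 22 mm wide; open, the fingers measure 114 mm over their backs; the gripper's body (76 mm by 85 mm) begins 54 mm behind the grasp point. The pads swing forward as they close: fully open they stand 13 mm farther back than shut.
Start: joints at [1.009, 0.434, 0.025, 1.573, -0.012, 1.134, -0.075], TCP at [276.775, -560.39, 231.323] pointing down, gripper open.
Joint ranges: [-2.62, 2.62], [-0.44, 2.09], [-1.27, 1.32], [0.08, 2.57], [-1.32, 4.46], [0.12, 2], [-2.74, 2.74]. Speed limits (rad/s): [2.22, 2.22, 3.01, 3.01, 3.14, 3.14, 3.14].

## Interface

Orientations are given as a 3x3 rotation matrix whose columns are the frame's x, y, z axes.
In Python, from station import get_state, get_image, close_job, find_in gives the robot as it stands.
- The arm moves only by the tool drive_tool, never from a script. Its argument "series" is a list of rows, each an object with "turn": the turn, a rotation vector about the tool's x, y, z in degrees, a list of three; "xyz": the shift along the tool's x, y, z in mm, a list of three; "claw": the closure, from 0 (fully open) to 1 (shut). A call has 1 to 8 rows; each row shifts and turns the commanded pose from where the row before left it, along the tool's axes as they then stand; what a row does not reach is not made up. A row lasts 1/8 s, in which the tool goes at most 62.5 mm and 10.7 degrees, less where a joint would pass 70% of its speed; a pose out of reach is approached as far as the arm can. A call is refused whole if a number of a shift passes 62.5 or a number of a turn 10.7, either way. A call with a gripper value outside its range is refused whole. The fingers move at their own pace and stop on an object; "newtons" is the grip in N (left out, the last holds). Time passes only in rows, so rows that do not move let the fingers close. It gives the time, the measured TCP pose, the force and the opening at its end, in the units of the state.
- get_state(): the state, without advancing time (a new reading comes with each control period).
- get_image(name): name is "scene" or "top"; returns a dict with "color" (384x512x3 uint8, blue, green, red), "intrinsics" (3x3 intrinsics, pixels), "R" (3x3) and "t" (3): a world point X has camera coordinates R X + t. Camera axes: x right, y down, z forward; pixel columns grow to the right and rows downward; lengths in mm; the calibration is good to about 2 mm. A picture is of the moment at which its call begins. There is no depth.
- close_job(): hands the job in, once; it reports no verdict.
Trained networks look in a picture, given as the dict that the camera call returned (one of the last four; its "shot" number tells which), for a name from the list of things; names that differ only in an ending like _2 or _b are one class to them, and where a whole thing is asked for, a point or a joint stands for the part that bears it (a point fixed in the world has none). Each returns a list of dicts, best first, with "p" (0 to 1); they miss things now and then, are a little off and sometimes report something else, mostly with a low value. They report only what shows in the picture. A call takes as long as a camera call. They do not tell look-alikes from the thing itself.
- find_in(thing, picture): "pixel" ([column, row] in pixels, amid what is visible of it).
The state is a dict: "t": time; "joint_positions": joint angles; "qvel": joint speeds; "tau": joint torques, N m; "tool_pos": TCP position; "tool_rot": TCP orientation; "wrist_force": force on the tool from outside, world axes, zero at the start; "moment": the same for the moment, N m; "gripper_width": opening from 0.0 (shut) to 1.0 (fully open).
Only numpy, scipy, OpenCV 4.12 (cv2) and the standard library are available. Lean on these libraries where they do the work, as an engineer would, in place of code of your own. Each camera call takes 0.05 s, during which the arm holds its last target. There are 200 camera calls.

## Working session

There is one attempt and no reset: what is moved stays moved. The work goes in short steps, Python scripts to look and compute and a tool call to move; the robot and the scene stay as the last step left them, time stands still between calls to the robot, and variables do not carry over. Pictures are saved under pics/ and viewed, about 8 in all and at most 12, crops included, and the job is handed in when it is done.

Besides the shell and the picture viewer there is one more tool, called after ">>>" as name(argument=value, ...) on one line, values as JSON. drive_tool: Moves the arm, as the interface text tells. Its arguments: {"type":"object","properties":{"series":{"type":"array","items":{"type":"object","properties":{"turn":{"type":"array","items":{"type":"number"}},"xyz":{"type":"array","items":{"type":"number"}},"claw":{"type":"number"}}}},"newtons":{"type":"number"}},"required":["series"]}

```bash
ls; mkdir -p pics; python3 - <<'E'
from station import *
import cv2,pickle,numpy as np
np.set_printoptions(precision=3,suppress=True)
s=get_state();print(s)
d={}
for n in("scene","top"):
    im=get_image(n);d[n]=im;cv2.imwrite(f"pics/{n}0.png",im["color"])
    print(n,im["intrinsics"],im["R"],im["t"])
    for th in["jig","box","plunger_tip","post","jar","low_box","flask","weight","burner","carton"]:
        print(th,[(np.round(r["pixel"]).tolist(),round(r["p"],2)) for r in find_in(th,im)][:5])
pickle.dump(d,open("d0.pkl","wb"))
E
```

```text
pics
{'t': 0.0, 'joint_positions': array([ 1.009,  0.435,  0.025,  1.574, -0.012,  1.134, -0.075]), 'qvel': array([ 0.   , -0.002,  0.   , -0.001,  0.001,  0.001, -0.001]), 'tau': array([  0.001, -67.048,   1.026, -31.622,   0.016,   0.012,   0.   ]), 'tool_pos': array([ 276.485, -559.927,  230.503]), 'tool_rot': array([[ 0.897,  0.443, -0.001],
       [ 0.443, -0.897,  0.001],
       [-0.   , -0.002, -1.   ]]), 'wrist_force': array([-0.117, -0.642, -0.437]), 'moment': array([ 0.029, -0.042,  0.048]), 'gripper_width': 0.9980319620012325}
scene [[378.984   0.    255.251]
 [  0.    378.984 191.266]
 [  0.      0.      1.   ]] [[ 0.857  0.515 -0.017]
 [ 0.26  -0.461 -0.849]
 [-0.445  0.723 -0.528]] [-482.206  -34.275 1428.579]
jig [([235.0, 231.0], 0.72)]
box [([256.0, 192.0], 0.87), ([282.0, 204.0], 0.76), ([238.0, 181.0], 0.64)]
plunger_tip []
post [([242.0, 230.0], 0.64)]
jar [([274.0, 158.0], 0.65)]
low_box [([311.0, 185.0], 0.73)]
flask [([339.0, 199.0], 0.81), ([325.0, 215.0], 0.8)]
weight [([122.0, 289.0], 0.55)]
burner [([168.0, 325.0], 0.85), ([273.0, 160.0], 0.16)]
carton [([312.0, 153.0], 0.94)]
top [[384.792   0.    253.765]
 [  0.    384.792 198.742]
 [  0.      0.      1.   ]] [[-0.008 -1.    -0.002]
 [-0.989  0.008 -0.145]
 [ 0.145  0.001 -0.989]] [  31.329  583.28  1248.504]
jig [([282.0, 222.0], 0.93)]
box [([222.0, 229.0], 0.85), ([206.0, 259.0], 0.72), ([231.0, 200.0], 0.63)]
plunger_tip []
post []
jar [([162.0, 242.0], 0.65)]
low_box [([180.0, 191.0], 0.61)]
flask [([203.0, 149.0], 0.52), ([229.0, 154.0], 0.42)]
weight [([382.0, 248.0], 0.48)]
burner [([396.0, 191.0], 0.95)]
carton [([112.0, 216.0], 0.84)]
```

```bash
python3 - <<'E'
import cv2,pickle,numpy as np
d=pickle.load(open("d0.pkl","rb"))
a=d["top"]["color"][125:300,90:430];b=d["scene"]["color"][120:350,100:370]
cv2.imwrite("pics/a.png",cv2.resize(a,None,fx=2.35,fy=2.35,interpolation=cv2.INTER_CUBIC))
cv2.imwrite("pics/b.png",cv2.resize(b,None,fx=2.6,fy=2.6,interpolation=cv2.INTER_CUBIC))
E
```

```text
(no output)
```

View pics/a.png

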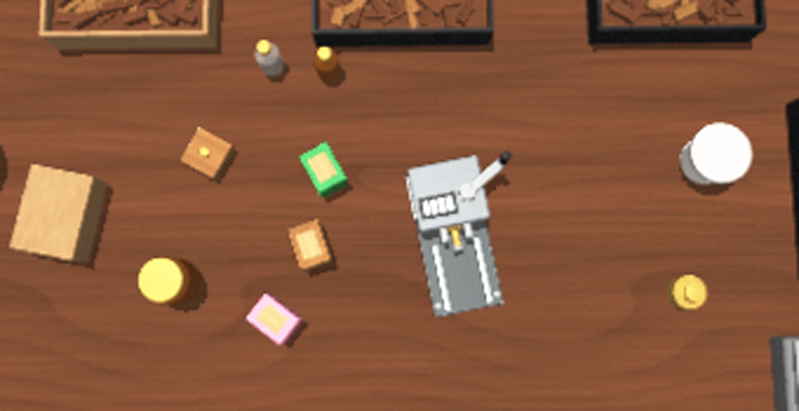

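View pics/b.png

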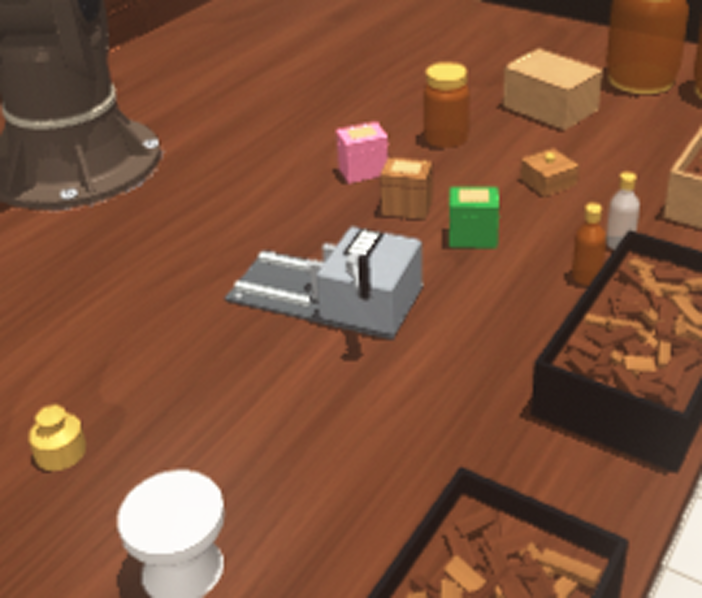

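The top view shows three boxes of this shape: brown (222,229), green (227,197) and pink (206,261). The brown one matches the description, because it is wood with a dark seam. The jig is at about (282,222), with its lever to the right. I'll make one enlarged crop to confirm the box and pick points.

```bash
python3 - <<'E'
import cv2,pickle,numpy as np
d=pickle.load(open("d0.pkl","rb"))
def crop(n,x0,y0,w,h,f,):
    c=cv2.resize(d[n]["color"][y0:y0+h,x0:x0+w],None,fx=f,fy=f,interpolation=cv2.INTER_CUBIC)
    for k in range(0,w,10):
        cv2.line(c,(k*f,0),(k*f,6),(255,255,255),1);cv2.putText(c,str(x0+k),(k*f,16),0,.33,(255,255,255),1)
    for k in range(0,h,10):
        cv2.line(c,(0,k*f),(6,k*f),(255,255,255),1);cv2.putText(c,str(y0+k),(8,k*f+4),0,.33,(255,255,255),1)
    return c
A=crop("top",250,180,64,85,7)   #448x595
B=crop("top",205,210,35,35,8)   #280
C=crop("scene",240,175,35,35,8)
o=np.zeros((600,448+290,3),np.uint8);o[:595,:448]=A;o[:280,455:735]=B;o[300:580,455:735]=C
cv2.imwrite("pics/c.png",o)
cv2.imwrite("pics/e.png",crop("scene",182,195,86,64,9))
E
```

```text
(no output)
```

View pics/c.png

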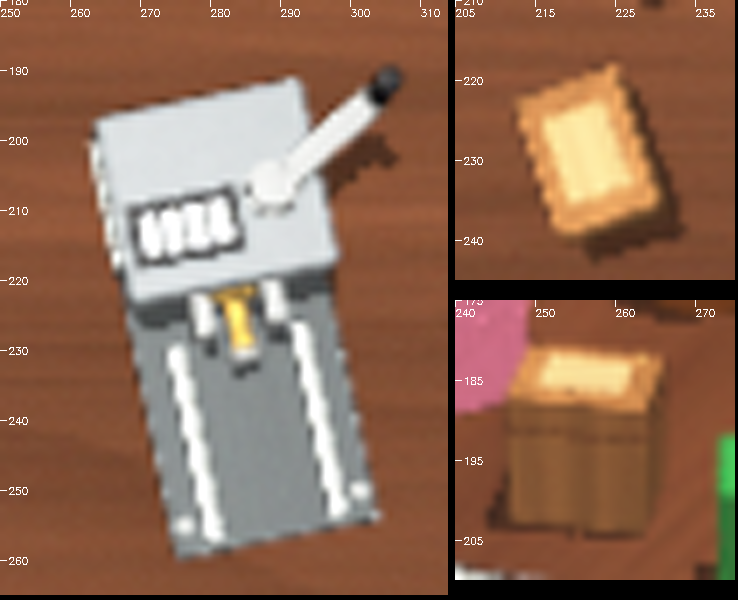

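View pics/e.png

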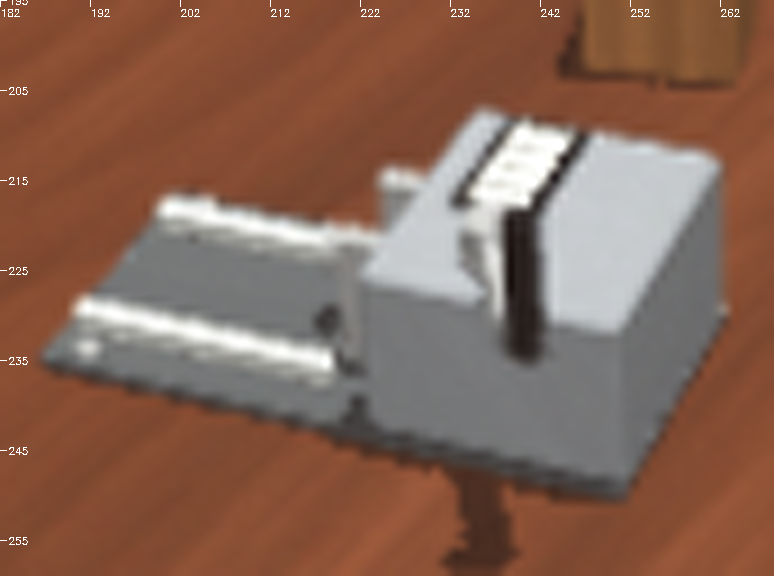

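The crop confirms the brown box: dark seam, long side near jig x, top corners around (213,222), (225,218), (231,234) and (219,239). The jig corners are clear in both views, so I'll fit both poses.

```bash
cat > fit.py <<'E'
import pickle,numpy as np
from scipy.optimize import least_squares
def proj(im,X):
    c=X@np.array(im["R"]).T+np.array(im["t"]); p=c@np.array(im["intrinsics"]).T; return p[:,:2]/p[:,2:]
def Rz(a): return np.array([[np.cos(a),-np.sin(a),0],[np.sin(a),np.cos(a),0],[0,0,1]])
def place(p,M): return np.array(M,float)@Rz(p[2]).T+[p[0],p[1],0]
def fit(obs,p0):  # obs: list of (im, model pts, pixels)
    f=lambda p:np.concatenate([(proj(im,place(p,M))-px).ravel() for im,M,px in obs])
    r=least_squares(f,p0,loss="soft_l1",x_scale=[100,100,1]); return r.x,f(r.x).reshape(-1,2)
def crop(px,f,x0,y0,ox=0,oy=0): return (np.array(px,float)-[ox,oy]+.5)/f-.5+[x0,y0]
E
python3 - <<'E'
from fit import *
np.set_printoptions(precision=2,suppress=True)
d=pickle.load(open("d0.pkl","rb"));T,S=d["top"],d["scene"]
jt=(T,[(50,50,70),(50,-50,70),(140,-50,70),(140,50,70),(-70,50,6),(-70,-50,6),(-65,30.5,15),(-65,-30.5,15),(30,30.5,15),(30,-30.5,15),(122.5,-81.3,130)],
 crop([(130,303),(338,260),(298,77),(95,122),(180,560),(380,515),(213,543),(340,518),(176,346),(297,322),(390,77)],7,250,180))
js=(S,[(50,50,70),(50,-50,70),(140,-50,70),(140,50,70),(-70,-50,4),(140,-50,3),(-65,30.5,15),(-65,-30.5,15),(30,-30.5,15),(122.5,-81.3,130)],
 crop([(484,105),(362,278),(620,333),(720,160),(42,362),(628,495),(163,205),(80,304),(333,360),(525,207)],9,182,195))
bt=(T,[(30,22,64),(30,-22,64),(-30,-22,64),(-30,22,64)],crop([(517,102),(617,65),(660,197),(567,237)],8,205,210,455,0))
bs=(S,[(30,22,64),(30,-22,64),(-30,-22,64),(-30,22,64),(-30,-22,0),(30,-22,0)],None)
for o in([jt,js],[jt],[js]):
    p,r=fit(o,[550,-80,.2]);print("jig",p,np.rad2deg(p[2]));print(r.T)
p,r=fit([bt],[550,80,.3]);print("box",p,np.rad2deg(p[2]));print(r.T)
q=proj(S,place(p,bs[1]));print(((q-[240,175])*8+[455,300]))
E
```

```text
jig [460.7  -78.01   0.19] 11.170172613197465
[[-0.11  0.18 -0.06 -0.78 -0.55 -0.19  0.25 -0.13 -0.39 -0.09 -0.41 -1.28
  -1.23 -0.19  0.43 -0.49 -0.51 -0.64 -0.57 -0.24 -0.56]
 [-0.08 -0.12 -0.63 -1.   -0.42 -0.03 -0.63 -0.76 -0.25 -0.45 -0.44 -0.21
  -0.65 -0.54 -0.98 -0.08  0.04 -0.1   0.04  0.04  1.04]]
jig [459.26 -78.64   0.19] 11.122883708260707
[[ 0.09  0.4   0.17 -0.55 -0.37 -0.01  0.43  0.05 -0.19  0.11 -0.16]
 [ 0.35  0.33 -0.19 -0.58  0.    0.42 -0.2  -0.32  0.16 -0.03  0.02]]
jig [462.53 -77.55   0.19] 10.87574658729958
[[-0.65 -0.73  0.28  1.04  0.06 -0.06 -0.    0.    0.28 -0.12]
 [-0.06 -0.51 -0.29 -0.73 -0.06  0.3  -0.06  0.07  0.16  1.25]]
box [483.74 132.56   0.35] 20.171190053899476
[[-0.26 -0.12  0.81 -0.27]
 [-0.21 -0.32  0.37  0.16]]
[[655.1  352.35]
 [637.42 405.67]
 [495.4  393.65]
 [516.95 341.08]
 [500.09 521.68]
 [638.42 534.39]]
```

>>> drive_tool(series=[{"turn": [0, 0, 10], "claw": 1}, {"turn": [0, 0, 5.2], "claw": 1}, {"xyz": [40, -32, 0], "claw": 1}, {"xyz": [40, -32, 0], "claw": 1}, {"xyz": [40, -32, 0], "claw": 1}, {"xyz": [40, -32, 0], "claw": 1}, {"xyz": [40, -32, 0], "claw": 1}, {"xyz": [40, -32, 0], "claw": 1}], newtons=60)

```text
$.series[0]: bad value
```

```bash
cat > st.py <<'E'
from station import *
import numpy as np
np.set_printoptions(precision=2,suppress=True)
J=np.array([461,-78.]);A=np.deg2rad(11.1)
s=get_state();d=np.array(s["tool_pos"][:2])-J;R=np.array(s["tool_rot"])
f=np.array(s["wrist_force"])
print("t",round(s["t"],2),"jig xy",d[0]*np.cos(A)+d[1]*np.sin(A),-d[0]*np.sin(A)+d[1]*np.cos(A),"pos",s["tool_pos"],"yaw",np.rad2deg(np.arctan2(R[1,0],R[0,0])),"z",R[:,2],"F",f,"Fx jig",f[0]*np.cos(A)+f[1]*np.sin(A),"w",s["gripper_width"])
E
python3 st.py
```

```text
t 1.1 jig xy -273.67197591323577 -437.8958072947413 pos [ 276.75 -560.39  231.32] yaw 26.280034841546986 z [-0. -0. -1.] F [-0.74  0.36  0.34] Fx jig -0.6532191031047286 w 1.0025706567047812
```

>>> drive_tool(series=[{"turn": [0, 0, 10], "xyz": [0, 0, 0], "claw": 1}, {"turn": [0, 0, 5.2], "xyz": [0, 0, 0], "claw": 1}, {"turn": [0, 0, 0], "xyz": [40, -32, 0], "claw": 1}, {"turn": [0, 0, 0], "xyz": [40, -32, 0], "claw": 1}, {"turn": [0, 0, 0], "xyz": [40, -32, 0], "claw": 1}, {"turn": [0, 0, 0], "xyz": [40, -32, 0], "claw": 1}, {"turn": [0, 0, 0], "xyz": [40, -32, 0], "claw": 1}, {"turn": [0, 0, 0], "xyz": [40, -32, 0], "claw": 1}], newtons=60)

```text
t: 2.1
tool_pos: [476.4, -324.6, 231.5]
tool_rot: [[0.981, 0.192, 0.0], [0.192, -0.981, -0.0], [0.0, 0.0, -1.0]]
wrist_force: [0.2, 0.2, 0.1]
gripper_width: -0.0
```

```bash
python3 st.py
```

```text
t 2.1 jig xy -32.38145048500979 -244.8978425708993 pos [ 476.37 -324.55  231.54] yaw 11.076728791051407 z [ 0. -0. -1.] F [0.17 0.24 0.05] Fx jig 0.21282556180470533 w -0.000318795897923156
```

>>> drive_tool(series=[{"turn": [0, 0, 0], "xyz": [39, -32, 0], "claw": 1}, {"turn": [0, 0, 0], "xyz": [39, -32, 0], "claw": 1}, {"turn": [0, 0, 0], "xyz": [39, -32, 0], "claw": 1}, {"turn": [0, 0, 0], "xyz": [39, -32, 0], "claw": 1}, {"turn": [0, 0, 0], "xyz": [39, -32, 0], "claw": 1}, {"turn": [0, 0, 0], "xyz": [0, 0, 46], "claw": 1}, {"turn": [0, 0, 0], "xyz": [0, 0, 47], "claw": 1}, {"turn": [0, 0, 0], "xyz": [0, 0, 46], "claw": 1}])

```text
t: 3.1
tool_pos: [636.1, -131.2, 91.0]
tool_rot: [[0.981, 0.192, 0.0], [0.192, -0.981, -0.0], [0.0, 0.0, -1.0]]
wrist_force: [0.3, -1.3, -0.3]
gripper_width: 0.003
```

```bash
python3 st.py; python3 - <<'E'
from station import *
import cv2,numpy as np
T=get_image("top")["color"][170:270,245:325];S=get_image("scene")["color"][180:265,180:280]
cv2.imwrite("pics/f.png",np.hstack([cv2.resize(T,(400,500),interpolation=2),cv2.resize(S,(400,500))]))
E
```

```text
t 3.1 jig xy 161.54619266586613 -85.95177031700865 pos [ 636.07 -131.24   90.97] yaw 11.097591729960062 z [ 0. -0. -1.] F [ 0.33 -1.29 -0.27] Fx jig 0.07261503964814894 w 0.002731113569484807
```

View pics/f.png

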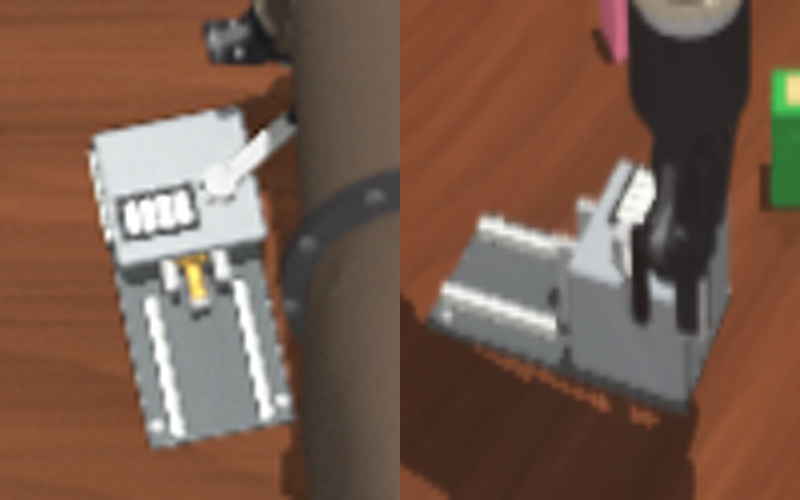

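The fingertip (690,300 in the crop) is behind the post (640,285) with clearance. I'll push towards jig -x.

>>> drive_tool(series=[{"turn": [0, 0, 0], "xyz": [-13, 0, 0], "claw": 1}, {"turn": [0, 0, 0], "xyz": [-13, 0, 0], "claw": 1}, {"turn": [0, 0, 0], "xyz": [-13, 0, 0], "claw": 1}, {"turn": [0, 0, 0], "xyz": [-13, 0, 0], "claw": 1}, {"turn": [0, 0, 0], "xyz": [-12, 0, 0], "claw": 1}, {"turn": [0, 0, 0], "xyz": [-10, 0, 0], "claw": 1}, {"turn": [0, 0, 0], "xyz": [0, 0, 0], "claw": 1}])

```text
t: 4.08
tool_pos: [563.6, -145.7, 93.4]
tool_rot: [[0.981, 0.192, 0.002], [0.192, -0.981, -0.0], [0.002, 0.001, -1.0]]
wrist_force: [4.3, -0.2, 4.2]
gripper_width: -0.001
```

```bash
python3 st.py
```

```text
t 4.08 jig xy 87.62702706001745 -86.18490631782117 pos [ 563.58 -145.7    93.38] yaw 11.06998727788929 z [ 0. -0. -1.] F [ 4.3 -0.2  4.2] Fx jig 4.178981093623462 w -0.0010441223812996414
```

>>> drive_tool(series=[{"turn": [0, 0, 0], "xyz": [-5, 0, 0], "claw": 1}, {"turn": [0, 0, 0], "xyz": [-4, 0, 0], "claw": 1}, {"turn": [0, 0, 0], "xyz": [0, 0, 0], "claw": 1}])

```text
t: 4.45
tool_pos: [555.7, -145.8, 92.8]
tool_rot: [[0.981, 0.194, 0.002], [0.194, -0.981, 0.001], [0.002, -0.001, -1.0]]
wrist_force: [4.8, 2.8, 3.3]
gripper_width: -0.001
```

>>> drive_tool(series=[{"turn": [0, 0, 0], "xyz": [-3, 0, 0], "claw": 1}, {"turn": [0, 0, 0], "xyz": [0, 0, 0], "claw": 1}])

```text
t: 4.7
tool_pos: [553.0, -145.7, 92.7]
tool_rot: [[0.981, 0.194, 0.002], [0.194, -0.981, 0.002], [0.002, -0.001, -1.0]]
wrist_force: [6.6, 5.9, 1.6]
gripper_width: 0.001
```

>>> drive_tool(series=[{"turn": [0, 0, 0], "xyz": [-2, 0, 0], "claw": 1}, {"turn": [0, 0, 0], "xyz": [0, 0, 0], "claw": 1}])

```text
t: 4.95
tool_pos: [551.3, -145.5, 92.7]
tool_rot: [[0.981, 0.195, 0.002], [0.195, -0.981, 0.002], [0.003, -0.002, -1.0]]
wrist_force: [7.7, 7.4, 1.2]
gripper_width: 0.0
```

>>> drive_tool(series=[{"turn": [0, 0, 0], "xyz": [-2, -2, 0], "claw": 1}, {"turn": [0, 0, 0], "xyz": [0, 0, 0], "claw": 1}])

```text
t: 5.2
tool_pos: [548.8, -145.0, 92.7]
tool_rot: [[0.981, 0.194, 0.002], [0.194, -0.981, 0.001], [0.003, -0.001, -1.0]]
wrist_force: [7.4, 3.7, 1.0]
gripper_width: 0.003
```

>>> drive_tool(series=[{"turn": [0, 0, 0], "xyz": [-2, -1, 0], "claw": 1}, {"turn": [0, 0, 0], "xyz": [0, 0, 0], "claw": 1}])

```text
t: 5.45
tool_pos: [547.6, -144.6, 92.8]
tool_rot: [[0.981, 0.194, 0.004], [0.194, -0.981, 0.001], [0.004, -0.0, -1.0]]
wrist_force: [9.3, 3.0, -1.2]
gripper_width: -0.001
```

```bash
python3 st.py; python3 - <<'E'
from station import *
import cv2,numpy as np
T=get_image("top")["color"][170:270,245:325];S=get_image("scene")["color"][180:265,180:280]
cv2.imwrite("pics/g.png",np.hstack([cv2.resize(T,(400,500),interpolation=2),cv2.resize(S,(400,500))]))
E
```

```text
t 5.45 jig xy 72.11378191126836 -82.01020303809477 pos [ 547.55 -144.59   92.76] yaw 11.17753007554903 z [ 0.  0. -1.] F [ 9.33  2.97 -1.21] Fx jig 9.730536321079164 w -0.0006193961401927642
```

View pics/g.png

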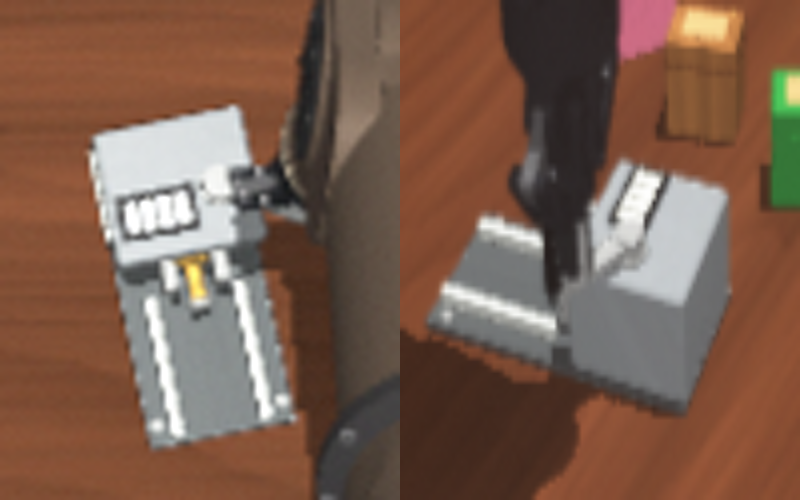

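The lever arm now points back past perpendicular and force is starting to climb above the spring force. I'll push on until the stop shows clearly.

>>> drive_tool(series=[{"turn": [0, 0, 0], "xyz": [-2, 0, 0], "claw": 1}, {"turn": [0, 0, 0], "xyz": [0, 0, 0], "claw": 1}])

```text
t: 5.8
tool_pos: [547.3, -144.5, 92.9]
tool_rot: [[0.981, 0.195, 0.007], [0.195, -0.981, 0.001], [0.007, 0.0, -1.0]]
wrist_force: [15.5, 3.9, -6.4]
gripper_width: -0.002
```

>>> drive_tool(series=[{"turn": [0, 0, 0], "xyz": [-2, 0, 0], "claw": 1}, {"turn": [0, 0, 0], "xyz": [0, 0, 0], "claw": 1}])

```text
t: 6.05
tool_pos: [547.1, -144.5, 93.1]
tool_rot: [[0.981, 0.195, 0.01], [0.195, -0.981, 0.002], [0.01, 0.0, -1.0]]
wrist_force: [20.7, 4.7, -11.5]
gripper_width: -0.001
```

>>> drive_tool(series=[{"turn": [0, 0, 0], "xyz": [-2, 0, 0], "claw": 1}, {"turn": [0, 0, 0], "xyz": [0, 0, 0], "claw": 1}])

```text
t: 6.3
tool_pos: [546.8, -144.4, 93.2]
tool_rot: [[0.981, 0.196, 0.013], [0.196, -0.981, 0.002], [0.013, 0.001, -1.0]]
wrist_force: [27.7, 5.9, -15.6]
gripper_width: 0.002
```

It's hard on the stop: the position has stopped moving while the force climbs to 28 N. I'll relax slightly, then lift off fast.

>>> drive_tool(series=[{"turn": [0, 0, 0], "xyz": [5, 0, 0], "claw": 1}, {"turn": [0, 0, 0], "xyz": [0, 0, -62], "claw": 1}, {"turn": [0, 0, 0], "xyz": [0, 0, -62], "claw": 1}, {"turn": [0, 0, 0], "xyz": [0, 0, 0], "claw": 0}, {"turn": [0, 0, 0], "xyz": [0, 0, 0], "claw": 0}])

```text
t: 6.92
tool_pos: [543.0, -146.1, 215.5]
tool_rot: [[0.981, 0.192, -0.002], [0.192, -0.981, 0.0], [-0.002, -0.001, -1.0]]
wrist_force: [0.1, -0.1, -1.2]
gripper_width: 0.419
```

```bash
python3 st.py; python3 - <<'E'
from fit import *
np.set_printoptions(precision=2,suppress=True)
d=pickle.load(open("d0.pkl","rb"));T,S=d["top"],d["scene"]
bt=(T,[(30,22,64),(30,-22,64),(-30,-22,64),(-30,22,64)],crop([(517,102),(617,65),(660,197),(567,237)],8,205,210,455,0))
bs=(S,[(30,22,64),(30,-22,64),(-30,-22,64),(-30,22,64),(-30,-22,0),(30,-22,0)],crop([(663,355),(645,410),(510,400),(523,345),(512,525),(643,535)],8,240,175,455,300))
for o in([bt,bs],[bs]):
    p,r=fit(o,[480,130,.3]);print(p,np.rad2deg(p[2]))
E
```

```text
t 6.92 jig xy 67.33064043190879 -82.64306923097857 pos [ 542.98 -146.13  215.55] yaw 11.08066920995338 z [-0.  0. -1.] F [ 0.07 -0.09 -1.23] Fx jig 0.048375822898438545 w 0.41946324259602197
[484.75 133.23   0.36] 20.73778180381674
[485.51 133.65   0.37] 21.25443966228802
```

>>> drive_tool(series=[{"turn": [0, 0, 0], "xyz": [0, -48, 0], "claw": 0}, {"turn": [0, 0, 0], "xyz": [0, -48, 0], "claw": 0}, {"turn": [0, 0, 0], "xyz": [-1, -48, 0], "claw": 0}, {"turn": [0, 0, 0], "xyz": [-1, -48, 0], "claw": 0}, {"turn": [0, 0, 0], "xyz": [-1, -48, 0], "claw": 0}, {"turn": [0, 0, 0], "xyz": [0, -45, 0], "claw": 0}, {"turn": [0, 0, -9.4], "xyz": [0, 0, 0], "claw": 0}, {"turn": [0, 0, 0], "xyz": [0, 0, 50], "claw": 0}])

```text
t: 7.92
tool_pos: [487.3, 134.0, 166.5]
tool_rot: [[0.935, 0.354, 0.003], [0.354, -0.935, 0.001], [0.003, -0.0, -1.0]]
wrist_force: [1.0, -0.6, -0.5]
gripper_width: 1.001
```

```bash
python3 st.py; python3 - <<'E'
from station import *
import cv2,numpy as np
T=get_image("top")["color"][170:270,195:315];S=get_image("scene")["color"][140:260,190:290]
cv2.imwrite("pics/h.png",np.hstack([cv2.resize(T,(480,400),interpolation=2),cv2.resize(S,(320,400))]))
E
```

```text
t 7.92 jig xy 66.59967190133142 203.00915590367643 pos [487.27 134.03 166.53] yaw 20.71762681019156 z [ 0.  0. -1.] F [ 0.99 -0.58 -0.54] Fx jig 0.8604323321022722 w 1.0009878361846807
```

View pics/h.png

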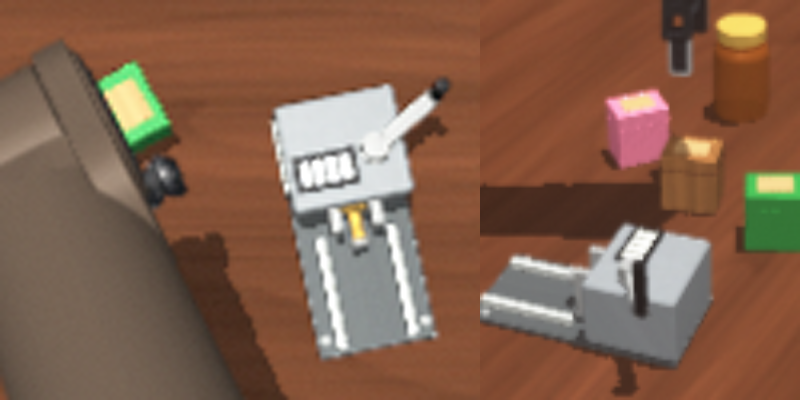

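The lever is back at rest, and the gripper is open over the brown box with the jig untouched. Next I'll descend and grip.

>>> drive_tool(series=[{"turn": [0, 0, 0], "xyz": [-2.5, 0, 45], "claw": 0}, {"turn": [0, 0, 0], "xyz": [0, 0, 45], "claw": 0}, {"turn": [0, 0, 0], "xyz": [0, 0, 36], "claw": 0}, {"turn": [0, 0, 0], "xyz": [0, 0, 20], "claw": 0}, {"turn": [0, 0, 0], "xyz": [0, 0, 0], "claw": 0.3}, {"turn": [0, 0, 0], "xyz": [0, 0, 0], "claw": 1}, {"turn": [0, 0, 0], "xyz": [0, 0, 0], "claw": 1}, {"turn": [0, 0, 0], "xyz": [0, 0, 0], "claw": 1}], newtons=70)

```text
t: 9.02
tool_pos: [484.9, 132.2, 21.6]
tool_rot: [[0.937, 0.35, 0.002], [0.35, -0.937, 0.0], [0.002, 0.0, -1.0]]
wrist_force: [-0.8, -1.3, 6.6]
gripper_width: 0.505
```

```bash
python3 st.py
```

```text
t 9.03 jig xy 63.96613341000955 201.64134912600662 pos [484.95 132.18  21.58] yaw 20.47102365031815 z [ 0.  0. -1.] F [-0.77 -1.26  6.61] Fx jig -1.002718666235497 w 0.5046648650800944
```

>>> drive_tool(series=[{"turn": [0, 0, 0], "xyz": [0, 0, -20], "claw": 1}, {"turn": [0, 0, 0], "xyz": [0, 0, -45], "claw": 1}, {"turn": [0, 0, 0], "xyz": [0, 0, -45], "claw": 1}, {"turn": [0, 0, 9.4], "xyz": [0, 0, 0], "claw": 1}, {"turn": [0, 0, 0], "xyz": [-26, 40, 0], "claw": 1}, {"turn": [0, 0, 0], "xyz": [-26, 40, 0], "claw": 1}, {"turn": [0, 0, 0], "xyz": [-26, 40, 0], "claw": 1}, {"turn": [0, 0, 0], "xyz": [-26, 40, 0], "claw": 1}])

```text
t: 10.02
tool_pos: [412.0, -46.4, 130.9]
tool_rot: [[0.981, 0.192, 0.001], [0.192, -0.981, -0.0], [0.001, 0.0, -1.0]]
wrist_force: [1.1, -0.3, -1.4]
gripper_width: 0.51
```

>>> drive_tool(series=[{"turn": [0, 0, 0], "xyz": [0, 41.6, 0], "claw": 1}, {"turn": [0, 0, 0], "xyz": [0, 0, 0], "claw": 1}, {"turn": [0, 0, 0], "xyz": [0, 0, 0], "claw": 1}])

```text
t: 10.4
tool_pos: [420.7, -85.5, 130.6]
tool_rot: [[0.981, 0.192, 0.0], [0.192, -0.981, 0.0], [0.0, -0.0, -1.0]]
wrist_force: [-0.0, 0.5, -2.2]
gripper_width: 0.505
```

```bash
python3 st.py; cat > shot.py <<'E'
from station import *
import cv2,numpy as np,sys,pickle
t=get_image("top");s=get_image("scene");pickle.dump(dict(top=t,scene=s),open("d1.pkl","wb"))
T=t["color"][180:280,245:325];S=s["color"][170:260,175:265]
cv2.imwrite(f"pics/{sys.argv[1]}.png",np.hstack([cv2.resize(T,(400,500),interpolation=2),cv2.resize(S,(400,500),interpolation=2)]))
E
python3 shot.py i
```

```text
t 10.4 jig xy -40.97462328318395 0.3705813736474468 pos [420.72 -85.52 130.61] yaw 11.064206386765242 z [ 0.  0. -1.] F [-0.02  0.49 -2.24] Fx jig 0.08025823242887521 w 0.5048825960785579
```

View pics/i.png

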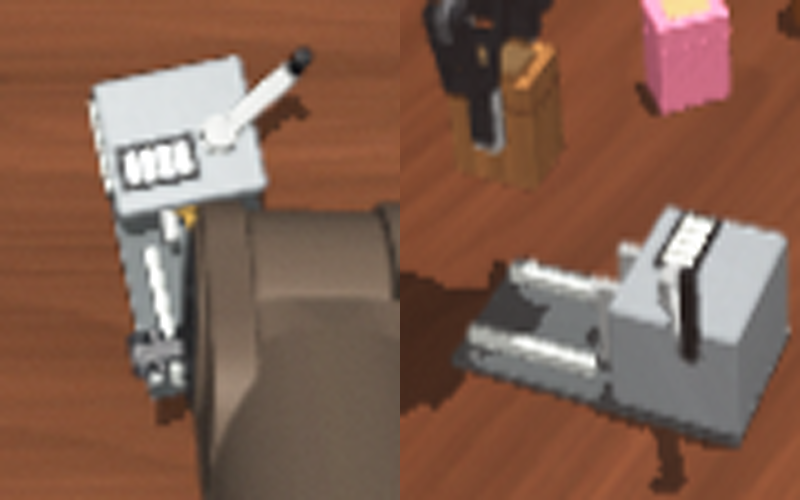

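The box is held level above the way in, at about (500,120) in the crop. I'll lower it to just above the guides and then down slowly.

>>> drive_tool(series=[{"turn": [0, 0, 0], "xyz": [0, 0, 45], "claw": 1}, {"turn": [0, 0, 0], "xyz": [0, 0, 40], "claw": 1}, {"turn": [0, 0, 0], "xyz": [0, 0, 5], "claw": 1}, {"turn": [0, 0, 0], "xyz": [0, 0, 0], "claw": 1}])

```text
t: 11.0
tool_pos: [421.1, -85.3, 40.9]
tool_rot: [[0.981, 0.193, -0.0], [0.193, -0.981, 0.0], [-0.0, -0.0, -1.0]]
wrist_force: [0.4, -0.3, -2.6]
gripper_width: 0.51
```

```bash
python3 st.py;python3 shot.py j
```

```text
t 11.0 jig xy -40.54912558825027 0.5480114980252235 pos [421.1  -85.27  40.87] yaw 11.154436749692666 z [-0.  0. -1.] F [ 0.38 -0.27 -2.58] Fx jig 0.3205892728418392 w 0.5101718630844567
```

View pics/j.png

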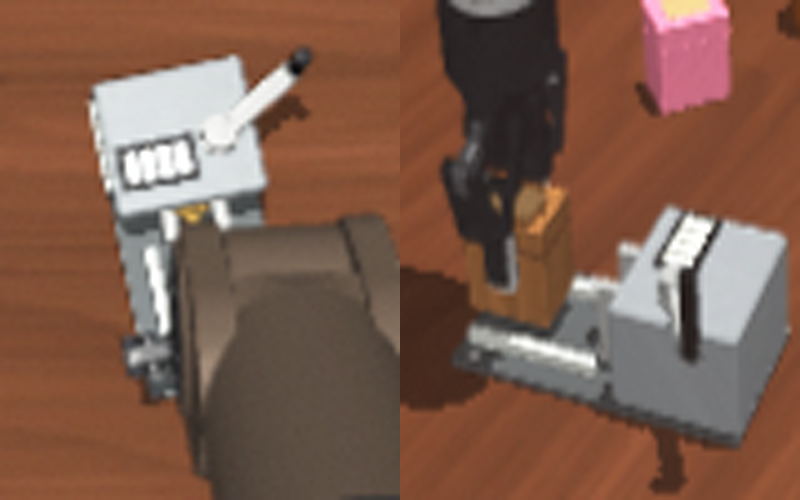

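The box hangs just above the bed between the guides, with its bottom corner at (545,325) and the near guide at (520,345). I'll lower it.

>>> drive_tool(series=[{"turn": [0, 0, 0], "xyz": [0, 0, 5], "claw": 1}, {"turn": [0, 0, 0], "xyz": [0, 0, 3], "claw": 1}, {"turn": [0, 0, 0], "xyz": [0, 0, 0], "claw": 1}])

```text
t: 11.48
tool_pos: [420.7, -85.9, 32.3]
tool_rot: [[0.981, 0.192, -0.0], [0.192, -0.981, -0.0], [-0.0, 0.0, -1.0]]
wrist_force: [0.2, 0.4, -1.8]
gripper_width: 0.508
```

>>> drive_tool(series=[{"turn": [0, 0, 0], "xyz": [0, 0, 2], "claw": 1}, {"turn": [0, 0, 0], "xyz": [0, 0, 2], "claw": 1}, {"turn": [0, 0, 0], "xyz": [0, 0, 0], "claw": 1}])

```text
t: 11.85
tool_pos: [420.7, -85.8, 28.1]
tool_rot: [[0.981, 0.192, -0.0], [0.192, -0.981, 0.0], [-0.0, -0.0, -1.0]]
wrist_force: [-0.1, -0.1, -1.2]
gripper_width: 0.502
```

>>> drive_tool(series=[{"turn": [0, 0, 0], "xyz": [0, 0, 1], "claw": 1}, {"turn": [0, 0, 0], "xyz": [0, 0, 0], "claw": 1}])

```text
t: 12.1
tool_pos: [420.8, -85.9, 27.6]
tool_rot: [[0.981, 0.192, 0.0], [0.192, -0.981, -0.0], [0.0, 0.0, -1.0]]
wrist_force: [-0.7, 0.0, 4.7]
gripper_width: 0.507
```

>>> drive_tool(series=[{"turn": [0, 0, 0], "xyz": [6, 0, -0.5], "claw": 1}, {"turn": [0, 0, 0], "xyz": [8, 0, 0], "claw": 1}, {"turn": [0, 0, 0], "xyz": [8, 0, 0], "claw": 1}, {"turn": [0, 0, 0], "xyz": [6, 0, 0], "claw": 1}, {"turn": [0, 0, 0], "xyz": [0, 0, 0], "claw": 1}])

```text
t: 12.72
tool_pos: [447.9, -80.5, 27.6]
tool_rot: [[0.981, 0.192, -0.001], [0.192, -0.981, -0.0], [-0.001, -0.0, -1.0]]
wrist_force: [-3.2, -0.8, 0.7]
gripper_width: 0.507
```

>>> drive_tool(series=[{"turn": [0, 0, 0], "xyz": [4, 0, 0], "claw": 1}, {"turn": [0, 0, 0], "xyz": [3, 0, 0], "claw": 1}, {"turn": [0, 0, 0], "xyz": [0, 0, 0], "claw": 1}])

```text
t: 13.1
tool_pos: [451.6, -79.8, 27.7]
tool_rot: [[0.981, 0.191, -0.006], [0.191, -0.981, -0.001], [-0.006, -0.0, -1.0]]
wrist_force: [-13.2, -2.0, 16.3]
gripper_width: 0.507
```

>>> drive_tool(series=[{"turn": [0, 0, 0], "xyz": [2, 0, 0], "claw": 1}, {"turn": [0, 0, 0], "xyz": [0, 0, 0], "claw": 1}])

```text
t: 13.35
tool_pos: [452.4, -79.6, 27.7]
tool_rot: [[0.982, 0.191, -0.008], [0.191, -0.982, -0.001], [-0.008, -0.001, -1.0]]
wrist_force: [-18.0, -2.4, 22.9]
gripper_width: 0.507
```

```bash
python3 st.py
```

```text
t 13.35 jig xy -8.779435330842912 0.09439269865983713 pos [452.37 -79.6   27.75] yaw 11.01939235955804 z [-0.01 -0.   -1.  ] F [-18.03  -2.44  22.85] Fx jig -18.163253123653902 w 0.5068925534293429
```

The downward load is growing because the arm compliance tips the box's front edge onto the bed. I'll lift slightly and correct the pitch.

>>> drive_tool(series=[{"turn": [0, 0.5, 0], "xyz": [0, 0, -1], "claw": 1}, {"turn": [0, 0, 0], "xyz": [0, 0, 0], "claw": 1}])

```text
t: 13.6
tool_pos: [453.9, -79.2, 28.0]
tool_rot: [[0.981, 0.191, 0.003], [0.191, -0.981, 0.001], [0.003, -0.001, -1.0]]
wrist_force: [-7.3, -2.1, -0.8]
gripper_width: 0.509
```

>>> drive_tool(series=[{"turn": [0, 0, 0], "xyz": [2, 0, 0], "claw": 1}, {"turn": [0, 0, 0], "xyz": [0, 0, 0], "claw": 1}])

```text
t: 13.85
tool_pos: [456.0, -78.8, 28.0]
tool_rot: [[0.981, 0.192, 0.003], [0.192, -0.981, 0.001], [0.003, -0.001, -1.0]]
wrist_force: [-7.2, -2.4, 2.2]
gripper_width: 0.505
```

```bash
python3 st.py
```

```text
t 13.85 jig xy -5.063590752322838 0.16119105209132067 pos [456.   -78.82  28.01] yaw 11.047165590826808 z [ 0.  0. -1.] F [-7.22 -2.36  2.23] Fx jig -7.5411615334544635 w 0.5046899336674523
```

Force has dropped to plunger level. I'll continue in small steps.

>>> drive_tool(series=[{"turn": [0, 0, 0], "xyz": [2, 0, 0], "claw": 1}, {"turn": [0, 0, 0], "xyz": [0, 0, 0], "claw": 1}])

```text
t: 14.1
tool_pos: [457.7, -78.5, 28.0]
tool_rot: [[0.981, 0.192, 0.002], [0.191, -0.981, 0.001], [0.003, -0.001, -1.0]]
wrist_force: [-8.2, -1.6, 2.2]
gripper_width: 0.51
```

>>> drive_tool(series=[{"turn": [0, 0, 0], "xyz": [2, 0, 0], "claw": 1}, {"turn": [0, 0, 0], "xyz": [0, 0, 0], "claw": 1}])

```text
t: 14.35
tool_pos: [459.4, -78.2, 28.0]
tool_rot: [[0.982, 0.191, 0.002], [0.191, -0.982, 0.001], [0.002, -0.001, -1.0]]
wrist_force: [-9.6, -2.1, 2.7]
gripper_width: 0.506
```

>>> drive_tool(series=[{"turn": [0, 0, 0], "xyz": [2, 0, 0], "claw": 1}, {"turn": [0, 0, 0], "xyz": [0, 0, 0], "claw": 1}])

```text
t: 14.6
tool_pos: [459.7, -78.0, 27.7]
tool_rot: [[0.982, 0.191, -0.001], [0.191, -0.982, 0.001], [-0.001, -0.001, -1.0]]
wrist_force: [-12.2, -3.1, 4.2]
gripper_width: 0.509
```

```bash
python3 st.py
```

```text
t 14.6 jig xy -1.2472963928577634 0.19380672941381458 pos [459.74 -78.05  27.69] yaw 11.028390612113675 z [-0.  0. -1.] F [-12.21  -3.14   4.21] Fx jig -12.584955241863119 w 0.5085506633189034
```

>>> drive_tool(series=[{"turn": [0, 0.2, 0], "xyz": [2, 0, 0], "claw": 1}, {"turn": [0, 0, 0], "xyz": [0, 0, 0], "claw": 1}])

```text
t: 14.85
tool_pos: [459.8, -78.1, 27.6]
tool_rot: [[0.982, 0.191, -0.001], [0.191, -0.982, 0.001], [-0.0, -0.001, -1.0]]
wrist_force: [-19.5, -4.9, 11.9]
gripper_width: 0.509
```

>>> drive_tool(series=[{"turn": [0, 0.2, 0], "xyz": [2, 0, 0], "claw": 1}, {"turn": [0, 0, 0], "xyz": [0, 0, 0], "claw": 1}, {"turn": [0, 0, 0], "xyz": [0, 0, 0], "claw": 1}])

```text
t: 15.22
tool_pos: [459.8, -78.0, 27.6]
tool_rot: [[0.982, 0.191, -0.0], [0.191, -0.982, 0.001], [-0.0, -0.001, -1.0]]
wrist_force: [-25.2, -5.3, 20.1]
gripper_width: 0.509
```

```bash
python3 st.py;python3 shot.py k
```

```text
t 15.22 jig xy -1.155613073514909 0.20552729837861294 pos [459.83 -78.02  27.6 ] yaw 10.994171972099673 z [-0.  0. -1.] F [-25.23  -5.32  20.1 ] Fx jig -25.7849168578201 w 0.5087300090961682
```

View pics/k.png

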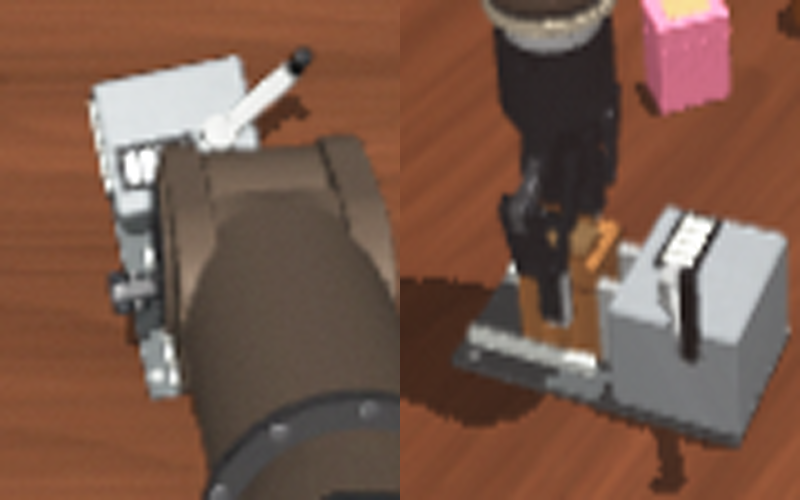

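>>> drive_tool(series=[{"turn": [0, 0, 0], "xyz": [0, 0, -0.7], "claw": 1}, {"turn": [0, 0, 0], "xyz": [0, 0, 0], "claw": 1}, {"turn": [0, 0, 0], "xyz": [0, 0, 0], "claw": 1}, {"turn": [0, 0, 0], "xyz": [0, 0, 0], "claw": 1}, {"turn": [0, 0, 0], "xyz": [0, 0, 0], "claw": 1}])

```text
t: 15.95
tool_pos: [459.8, -78.0, 27.7]
tool_rot: [[0.982, 0.191, -0.001], [0.191, -0.982, 0.002], [-0.0, -0.002, -1.0]]
wrist_force: [-21.7, -4.2, 7.8]
gripper_width: 0.504
```

```bash
python3 st.py; python3 - <<'E'
from station import *
import pickle,numpy as np
d=pickle.load(open("d0.pkl","rb"))
im=get_image("scene")["color"].astype(int);print("moment",get_state()["moment"])
# bystander check: pixel change around each known thing
for n,(x,y) in dict(jar=(274,158),low=(311,185),fl=(339,199),fl2=(325,215),wt=(122,289),burner=(168,325),carton=(312,153),green=(282,204),pink=(238,181),post=(242,226)).items():
    print(n,abs(im-d["scene"]["color"].astype(int))[y-8:y+9,x-8:x+9].mean().round(1))
E
```

```text
t 15.95 jig xy -1.1815700960923248 0.2144782856244483 pos [459.8  -78.02  27.67] yaw 10.988857171006119 z [-0.  0. -1.] F [-21.67  -4.18   7.85] Fx jig -22.06976516311411 w 0.5037893075774315
moment [-1.12985811  4.37004031  0.16008099]
jar 0.7
low 0.6
fl 0.5
fl2 0.6
wt 0.4
burner 0.1
carton 0.5
green 0.7
pink 1.0
post 0.8
```

It's steady: 22 N against the stops, over the roughly 10 N spring. The position isn't changing, the lever is at rest and nothing else has moved. I'll hand it in.

```bash
python3 -c "
from station import *
print(close_job())"; python3 st.py
```

```text
the job is handed in; nothing more can be done
None
the job is handed in; nothing more can be done
```

The job is done and handed in at about 16 s of the 64 s allowed. `close_job` gave no verdict.

- **Lever:** I pushed the post until it stopped moving while the force climbed to about 28 N, which is its stop. I then lifted straight off, and later pictures show the lever back at rest. I did not read the number wheels to confirm the count changed.
- **Box:** I gripped the brown box with the seam (not the green or pink ones), stood it between the guides and pressed it along the jig until it stopped. The first push stalled early because the arm's flex tipped the box's front edge onto the bed. I lifted slightly, corrected the tilt and carried on.
- **Final state:** The box is still gripped and pressed with about 22 N against a spring of about 10 N, with no further movement. The gripper was within 0.2° of the jig's direction. It stopped 1.2 mm short of my estimated position, which is within the camera accuracy of about 2 mm. I judged contact with the stops from force and lack of movement, since the arm hid it from the top camera.
- **Bystanders:** Comparing scene pictures before and after shows no change at the jar, low box, both flasks, weight, burner, carton, and green and pink boxes.

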